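# Rattle-test three sealed parts cases and hold up the faulty one

### The arm

A 7-joint arm with a two-finger parallel gripper is mounted at the origin on a cart in front of the work surface, level with it; the furniture and walls round the work are solid. World frame = base frame: x ahead of the robot, y to its left, z up, the work surface at z = 0. Lengths are in mm, angles in rad, forces in N, time in s.
With the tool pointing down it reaches from about 400 to 750 mm from the base axis. Payload 19.5 kg.
Tool frame: the origin (TCP) lies midway between the tips of the shut fingers; the grasp point (between the pads) lies 19 mm behind it; z points along the fingers, y is the line along which they close (so a half turn about z gives the same grasp; the last joint's range is limited). The gripper opens to 85 mm and grips with 20 to 120 N. Pads are 22 mm wide; open, the fingers measure 114 mm over their backs; the gripper's body (76 mm by 85 mm) begins 54 mm behind the grasp point. The pads swing forward as they close: fully open they stand 13 mm farther back than shut.
Start: joints at [-1.387, 0.707, -0.028, 1.485, 0.022, 0.951, -0.075], TCP at [128.724, 560.379, 231.268] pointing down, gripper open.
Joint ranges: [-2.71, 2.71], [-0.32, 2.16], [-1.57, 1.52], [0, 2.45], [-1.46, 4.6], [0, 2.02], [-2.83, 2.83]. Speed limits (rad/s): [1.89, 1.89, 2.57, 2.57, 3.01, 3.01, 3.01].

### API

Orientations are given as a 3x3 rotation matrix whose columns are the frame's x, y, z axes.
In Python, from rig import robot, cams gives the robot as it stands.
- The arm moves only by the tool carry_out, never from a script. Its argument "targets" is a list that holds one entry, the list of rows, each a list of 7 numbers: the shift along the tool's x, y, z scaled (see below), then the turn, a rotation vector about the tool's x, y, z scaled (see below), then the opening, from 0 (shut) to 1 (fully open). In form: [[[x, y, z, rx, ry, rz, grip], ...]]. A call has 1 to 5 rows; each row shifts and turns the commanded pose from where the row before left it, along the tool's axes as they then stand; what a row does not reach is not made up. The controller multiplies each number of a shift by 12 cm and each number of a turn by 0.08 rad. A row lasts 1/12 s, in which the tool goes at most 41.7 mm and 7.16 degrees, less where a joint would pass 70% of its speed; a pose out of reach is approached as far as the arm can. A call with a number of a shift or a turn outside -1 to 1 is refused whole. A call with a gripper value outside its range is refused whole. The fingers move at their own pace and stop on an object; "squeeze" is the grip in N (left out, the last holds). Time passes only in rows, so rows that do not move let the fingers close. It gives the time, the measured TCP pose, the force, the opening and the grip force at its end, in the units of the state.
- robot.state(): the state, without advancing time (a new reading comes with each control period).
- cams.get_image(name): name is "scene" or "top" or "wrist"; returns the picture (384x512x3 uint8, blue, green, red); there is no depth.
- cams.camera_params(name): a dict with "mtx" (3x3 intrinsics, pixels), "dist_coeffs" ([k1, k2, p1, p2, k3] as OpenCV has them; the pictures are not rectified), "origin" and "orientation" of the camera in the world; the wrist camera has in their place "hand_eye" (4x4, takes a point from camera to tool coordinates, whose origin is the TCP and whose axes are the flange's). Camera axes: x right, y up, looking along -z (the intrinsics and any distortion apply to the point x, -y, -z); pixel columns grow to the right and rows downward; lengths in mm; the calibration is good to about 2 mm. A picture is of the moment at which its call begins: read the wrist's pose just before it. camera_params takes no time and is no camera call.
- robot.job_done(): hands the job in; it is judged then, once.
The state is a dict: "clock": time; "qpos": joint angles; "joint_vel": joint speeds; "tau": joint torques, N m; "position": TCP position; "tcp_rot": TCP orientation; "ft_force": force on the tool from outside, world axes, zero at the start; "moment": the same for the moment, N m; "grip_width": opening from 0.0 (shut) to 1.0 (fully open); "finger_force": force on a finger pad.
Only numpy, scipy, OpenCV 4.12 (cv2) and the standard library are available. Lean on these libraries where they do the work, as an engineer would, in place of code of your own. Each camera call takes 0.05 s, during which the arm holds its last target. There are 200 camera calls.

### The job

The three sealed parts cases on the case board have just been delivered, and in one of them the steel fitting has broken loose. Lift them out one at a time and shake each briskly end to end, several times to and fro, until you find the one that rattles, putting sound ones back flat in the board's recesses, without dropping any or disturbing the things lying round about. Hold the one that rattles up level and still over the middle of the clipboard, a hand's breadth above it, for the foreman to inspect, and finish while still holding it there.

Things in the scene. Friction and masses are not known exactly. Their poses are not given: they have to be found in the camera images.
- case_a: closed grey parts case, one of three alike (120 long x 54 wide x 46 mm high, 0.40 to 0.51 kg): straight smooth sides, dark seam, two ribs and a paper seal on the lid, black clips (4 mm proud) at one short end. Origin: centre of its underside; x along its length (clips at -x), y across its width, z up. Best taken across the 54 mm width at mid-length, 20 to 40 mm above its underside
- case_b: closed grey parts case, one of three alike (120 long x 54 wide x 46 mm high, 0.40 to 0.51 kg): straight smooth sides, dark seam, two ribs and a paper seal on the lid, black clips (4 mm proud) at one short end. Origin: centre of its underside; x along its length (clips at -x), y across its width, z up. Best taken across the 54 mm width at mid-length, 20 to 40 mm above its underside
- case_c: closed grey parts case, one of three alike (120 long x 54 wide x 46 mm high, 0.40 to 0.51 kg): straight smooth sides, dark seam, two ribs and a paper seal on the lid, black clips (4 mm proud) at one short end. Origin: centre of its underside; x along its length (clips at -x), y across its width, z up. Best taken across the 54 mm width at mid-length, 20 to 40 mm above its underside
- case_a_middle (a point): the middle of case_a, 23 mm above its underside. In each case is 250 g of steel: packed tight in two, in one loose and free to roll 60 mm end to end (14 mm sideways, 6 mm up). Brisk strokes of 100 mm or more (0.3 m/s and up) along the length, or rocking it 15 degrees, send it from end to end; it knocks there and stays. Nothing outside shows which; the weights overlap
- case_b_middle (a point): the middle of case_b, 23 mm above its underside. In each case is 250 g of steel: packed tight in two, in one loose and free to roll 60 mm end to end (14 mm sideways, 6 mm up). Brisk strokes of 100 mm or more (0.3 m/s and up) along the length, or rocking it 15 degrees, send it from end to end; it knocks there and stays. Nothing outside shows which; the weights overlap
- case_c_middle (a point): the middle of case_c, 23 mm above its underside. In each case is 250 g of steel: packed tight in two, in one loose and free to roll 60 mm end to end (14 mm sideways, 6 mm up). Brisk strokes of 100 mm or more (0.3 m/s and up) along the length, or rocking it 15 degrees, send it from end to end; it knocks there and stays. Nothing outside shows which; the weights overlap
- board: plywood case board, 180 x 320 x 24 mm, fixed to the bench top; origin: centre of its underside; x along the recesses, y along the row of three. Each recess is 128 x 62 mm and 12 mm deep, 98 mm from the next (36 mm of board between); a seated case stands 34 mm proud of the board
- bay_a (a point): centre of the floor of a recess in the board, 12 mm above the bench top (left, seen from the robot); x along the recess
- bay_b (a point): centre of the floor of a recess in the board, 12 mm above the bench top (middle, seen from the robot); x along the recess
- bay_c (a point): centre of the floor of a recess in the board, 12 mm above the bench top (right, seen from the robot); x along the recess
- clipboard: brown clipboard with a white sheet and a steel clip, lying to the right of the board, 165 x 235 mm and 4 mm thick (15 mm at the clip), fixed; origin: centre of its underside; y along its length
- tape_measure: bystander: tape measure on edge, 41 x 78 x 64 mm; origin: centre of its underside
- marking_gauge: bystander: wooden marking gauge, 45 x 207 x 43 mm; origin: centre of its underside
- safety_glasses: bystander: clear safety glasses, 156 x 142 x 46 mm; origin: centre of their underside
Not all that is in view belongs to the job. Leave any orange look-alike of the case_c alone.

How it is judged (in metres and radians):
On the way, in this order (a step that is already met when the one before it is completed fails the run):
1. the rattling case, held clear of the board, is shaken lengthwise: its loose fitting is thrown to the end without clips (((distance between loose_part and case_a_middle below 0.06 m and contact force between the fingers and case_a above 1 N and height (world z) of case_a above 0.05 m and x of loose_part in the frame of case_a above 0.02 m) or (distance between loose_part and case_b_middle below 0.06 m and contact force between the fingers and case_b above 1 N and height (world z) of case_b above 0.05 m and x of loose_part in the frame of case_b above 0.02 m) or (distance between loose_part and case_c_middle below 0.06 m and contact force between the fingers and case_c above 1 N and height (world z) of case_c above 0.05 m and x of loose_part in the frame of case_c above 0.02 m))).
2. the shaking throws the fitting to the clip end (((distance between loose_part and case_a_middle below 0.06 m and contact force between the fingers and case_a above 1 N and height (world z) of case_a above 0.05 m and x of loose_part in the frame of case_a below -0.02 m) or (distance between loose_part and case_b_middle below 0.06 m and contact force between the fingers and case_b above 1 N and height (world z) of case_b above 0.05 m and x of loose_part in the frame of case_b below -0.02 m) or (distance between loose_part and case_c_middle below 0.06 m and contact force between the fingers and case_c above 1 N and height (world z) of case_c above 0.05 m and x of loose_part in the frame of case_c below -0.02 m))).
3. and back again (((distance between loose_part and case_a_middle below 0.06 m and contact force between the fingers and case_a above 1 N and height (world z) of case_a above 0.05 m and x of loose_part in the frame of case_a above 0.02 m) or (distance between loose_part and case_b_middle below 0.06 m and contact force between the fingers and case_b above 1 N and height (world z) of case_b above 0.05 m and x of loose_part in the frame of case_b above 0.02 m) or (distance between loose_part and case_c_middle below 0.06 m and contact force between the fingers and case_c above 1 N and height (world z) of case_c above 0.05 m and x of loose_part in the frame of case_c above 0.02 m))).
At the end, for the whole second after the job is handed in: The rattling case is held over the clipboard: within 70 mm of its centre in plan, underside 60 to 300 mm above the bench, within 0.26 rad of level, under 0.03 m/s. Both sound cases are let go in recesses: within 8 mm of the centre, under 4 mm off the floor, within 0.06 rad of level (((distance between loose_part and case_a_middle below 0.06 m and contact force between the fingers and case_a above 1 N and horizontal distance between case_a and clipboard below 0.07 m and height (world z) of case_a between 0.06 and 0.3 m and angle between case_a's own z axis and vertical below 0.26 rad and linear speed of case_a below 0.03 m/s and ((horizontal distance between case_b and bay_a below 0.008 m and z of case_b in the frame of bay_a below 0.004 m) or (horizontal distance between case_b and bay_b below 0.008 m and z of case_b in the frame of bay_b below 0.004 m) or (horizontal distance between case_b and bay_c below 0.008 m and z of case_b in the frame of bay_c below 0.004 m)) and angle between each of case_b, case_c's own z axis and vertical below 0.06 rad and contact force between the fingers and case_b below 0.2 N and ((horizontal distance between case_c and bay_a below 0.008 m and z of case_c in the frame of bay_a below 0.004 m) or (horizontal distance between case_c and bay_b below 0.008 m and z of case_c in the frame of bay_b below 0.004 m) or (horizontal distance between case_c and bay_c below 0.008 m and z of case_c in the frame of bay_c below 0.004 m)) and contact force between the fingers and case_c below 0.2 N) or (distance between loose_part and case_b_middle below 0.06 m and contact force between the fingers and case_b above 1 N and horizontal distance between case_b and clipboard below 0.07 m and height (world z) of case_b between 0.06 and 0.3 m and angle between case_b's own z axis and vertical below 0.26 rad and linear speed of case_b below 0.03 m/s and ((horizontal distance between case_a and bay_a below 0.008 m and z of case_a in the frame of bay_a below 0.004 m) or (horizontal distance between case_a and bay_b below 0.008 m and z of case_a in the frame of bay_b below 0.004 m) or (horizontal distance between case_a and bay_c below 0.008 m and z of case_a in the frame of bay_c below 0.004 m)) and angle between each of case_a, case_c's own z axis and vertical below 0.06 rad and contact force between the fingers and case_a below 0.2 N and ((horizontal distance between case_c and bay_a below 0.008 m and z of case_c in the frame of bay_a below 0.004 m) or (horizontal distance between case_c and bay_b below 0.008 m and z of case_c in the frame of bay_b below 0.004 m) or (horizontal distance between case_c and bay_c below 0.008 m and z of case_c in the frame of bay_c below 0.004 m)) and contact force between the fingers and case_c below 0.2 N) or (distance between loose_part and case_c_middle below 0.06 m and contact force between the fingers and case_c above 1 N and horizontal distance between case_c and clipboard below 0.07 m and height (world z) of case_c between 0.06 and 0.3 m and angle between case_c's own z axis and vertical below 0.26 rad and linear speed of case_c below 0.03 m/s and ((horizontal distance between case_a and bay_a below 0.008 m and z of case_a in the frame of bay_a below 0.004 m) or (horizontal distance between case_a and bay_b below 0.008 m and z of case_a in the frame of bay_b below 0.004 m) or (horizontal distance between case_a and bay_c below 0.008 m and z of case_a in the frame of bay_c below 0.004 m)) and angle between each of case_a, case_b's own z axis and vertical below 0.06 rad and contact force between the fingers and case_a below 0.2 N and ((horizontal distance between case_b and bay_a below 0.008 m and z of case_b in the frame of bay_a below 0.004 m) or (horizontal distance between case_b and bay_b below 0.008 m and z of case_b in the frame of bay_b below 0.004 m) or (horizontal distance between case_b and bay_c below 0.008 m and z of case_b in the frame of bay_c below 0.004 m)) and contact force between the fingers and case_b below 0.2 N))); the arm keeps its last pose, push and grip.
It fails at once if a case is dropped or thrown (moves faster than 0.4 m/s with no finger on it) ((contact force between the fingers and case_a below 0.1 N and linear speed of case_a above 0.4 m/s) or (contact force between the fingers and case_b below 0.1 N and linear speed of case_b above 0.4 m/s) or (contact force between the fingers and case_c below 0.1 N and linear speed of case_c above 0.4 m/s)).
It fails at once if a bystander is moved by more than 30 mm (distance of any of tape_measure, marking_gauge, safety_glasses from where it was at the start of the episode above 0.03 m).
It also fails if it takes over 70 s, if anything falls off the work surface, if the arm or the gripper's body presses on something with over 40 N, if the wrist force passes 120 N, or if a joint passes its speed limit or range.

## Working session

There is one attempt and no reset: what is moved stays moved. The work goes in short steps, Python scripts to look and compute and a tool call to move; the robot and the scene stay as the last step left them, time stands still between calls to the robot, and variables do not carry over. Pictures are saved under pics/ and viewed, at most 10 in all, crops included, and the job is handed in when it is done.

Besides the shell and the picture viewer there is one more tool, called after "Emit:" as a command line: name --argument value ..., lists and objects as JSON in quotes. carry_out: Moves the arm, as the interface text tells. Its arguments: {"type":"object","properties":{"targets":{"type":"array","items":{"type":"array","items":{"type":"array","items":{"type":"number","minimum":-1,"maximum":1}}}},"squeeze":{"type":"number"}},"required":["targets"]}

```bash
mkdir -p pics; python3 - <<'E'
from rig import robot,cams
import cv2,numpy as np
s=robot.state();print(s['clock'],s['position'],s['tcp_rot'],s['grip_width'],s['ft_force'])
a=cams.get_image('scene');b=cams.get_image('top')
cv2.imwrite('pics/t0.png',b);cv2.imwrite('pics/s0.png',a)
for n in('scene','top','wrist'):
  p=cams.camera_params(n);print(n,{k:np.round(np.array(v),3).tolist() for k,v in p.items()})
E
ls
```

```text
0.0 [128.69966653 560.16802717 230.84363067] [[-9.74604375e-01  2.23933644e-01 -1.89891839e-04]
 [ 2.23933721e-01  9.74603858e-01 -1.00403281e-03]
 [-3.97674074e-05 -1.02105796e-03 -9.99999478e-01]] 1.0034106224894537 [-0.25237488  0.42146693 -0.02176652]
scene {'mtx': [[445.782, 0.0, 256.501], [0.0, 445.782, 189.668], [0.0, 0.0, 1.0]], 'dist_coeffs': [-0.037, 0.0, 0.0, 0.0, 0.0], 'origin': [-38.508, -433.191, 934.934], 'orientation': [[0.603, 0.561, -0.567], [-0.798, 0.44, -0.412], [0.018, 0.701, 0.713]]}
top {'mtx': [[422.554, 0.0, 255.842], [0.0, 422.554, 190.559], [0.0, 0.0, 1.0]], 'dist_coeffs': [-0.026, 0.0, 0.0, 0.0, 0.0], 'origin': [523.721, 53.819, 1334.516], 'orientation': [[-0.012, 0.994, -0.108], [-1.0, -0.011, 0.01], [0.009, 0.108, 0.994]]}
wrist {'mtx': [[290.579, 0.0, 256.209], [0.0, 290.579, 191.091], [0.0, 0.0, 1.0]], 'dist_coeffs': [-0.005, 0.0, 0.0, 0.0, 0.0], 'hand_eye': [[0.001, 0.962, 0.272, 68.633], [1.0, -0.001, 0.001, 1.398], [0.001, 0.272, -0.962, -141.651], [0.0, 0.0, 0.0, 1.0]]}
pics
```

View pics/t0.png

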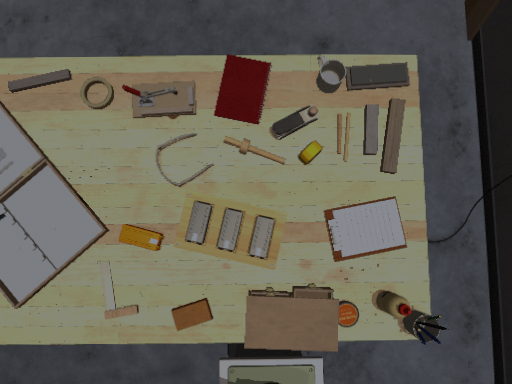

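View pics/s0.png

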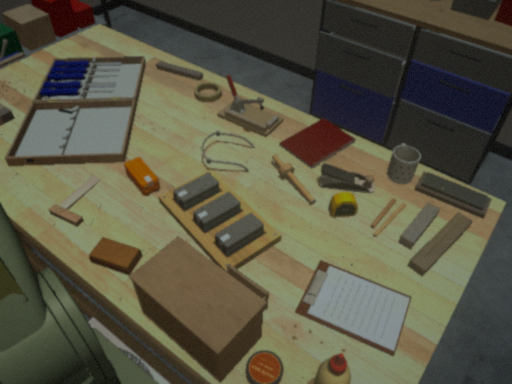

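```bash
cat > h.py <<'E'
import cv2,numpy as np
from rig import robot,cams
def ray(name,uv,state=None):
    p=cams.camera_params(name)
    u=cv2.undistortPoints(np.float64(uv).reshape(-1,1,2),np.array(p['mtx'],float),np.array(p['dist_coeffs'],float)).reshape(-1,2)
    d=np.c_[u[:,0],-u[:,1],-np.ones(len(u))]
    if name=='wrist':
        H=np.array(p['hand_eye']);R=np.array(state['tcp_rot']);o=R@H[:3,3]+state['position'];R=R@H[:3,:3]
    else: R=np.array(p['orientation']);o=np.array(p['origin'])
    return o,d@R.T
def onplane(name,uv,z,state=None):
    o,d=ray(name,uv,state); return o+d*((z-o[2])/d[:,2])[:,None]
E
python3 - <<'E'
from h import *
b=cv2.imread('pics/t0.png')
x0,y0=110,120
hsv=cv2.cvtColor(b,cv2.COLOR_BGR2HSV)
m=((hsv[...,1]<60)&(hsv[...,2]>40)).astype(np.uint8)*255
m[:190]=0;m[265:]=0;m[:,:180]=0;m[:,290:]=0
cs,_=cv2.findContours(m,cv2.RETR_EXTERNAL,cv2.CHAIN_APPROX_NONE)
for c in cs:
    if cv2.contourArea(c)>200:
        w=onplane('top',c.reshape(-1,2),58)[:,:2].astype(np.float32)
        print(cv2.minAreaRect(w))
for n,uv,z in [('clipb',[[324,211],[395,198],[407,246],[333,260]],4),('board',[[187,191],[286,214],[276,267],[175,243]],24),('box?',[[246,292],[338,296],[338,350],[245,349]],150),('glasses',[[157,150],[195,135],[213,165],[180,185]],20),('gauge',[[224,138],[285,162]],20),('tape',[[300,160],[322,143]],32)]:
    print(n,onplane('top',uv,z).round()[:,:2].tolist())
cv2.imwrite('pics/t0c.png',cv2.resize(b[185:275,165:295],None,fx=6,fy=6,interpolation=cv2.INTER_CUBIC))
# box top height: match corner in two views
def tri(a,bb):
    o1,d1=ray('top',[a]);o2,d2=ray('scene',[bb]);A=np.c_[d1[0],-d2[0]];t=np.linalg.lstsq(A,o2-o1,rcond=None)[0];return (o1+t[0]*d1[0]).round(),(o2+t[1]*d2[0]).round()
print(tri((247,297),(178,240)),tri((337,297),(267,306)),tri((338,350),(213,370)))
E
```

```text
((465.36370849609375, 168.2931671142578), (203.58534240722656, 44.387550354003906), 89.33497619628906)
((523.3603515625, 25.61033058166504), (53.07009506225586, 119.04360961914062), 76.30436706542969)
((546.3189086914062, 120.80052185058594), (53.62154769897461, 119.36387634277344), 76.35165405273438)
((569.2520751953125, 215.28732299804688), (53.761436462402344, 118.90734100341797), 76.45327758789062)
clipb [[601.0, -174.0], [639.0, -402.0], [487.0, -433.0], [447.0, -198.0]]
board [[667.0, 255.0], [592.0, -52.0], [430.0, -19.0], [506.0, 291.0]]
box? [[372.0, 72.0], [357.0, -181.0], [213.0, -177.0], [219.0, 76.0]]
glasses [[799.0, 351.0], [846.0, 231.0], [749.0, 174.0], [686.0, 278.0]]
gauge [[835.0, 139.0], [756.0, -53.0]]
tape [[760.0, -99.0], [813.0, -169.0]]
(array([357.,  70., 141.]), array([358.,  69., 141.])) (array([ 352., -183.,  129.]), array([ 352., -183.,  129.])) (array([ 201., -185.,  107.]), array([ 192., -176.,  108.]))
```

View pics/t0c.png

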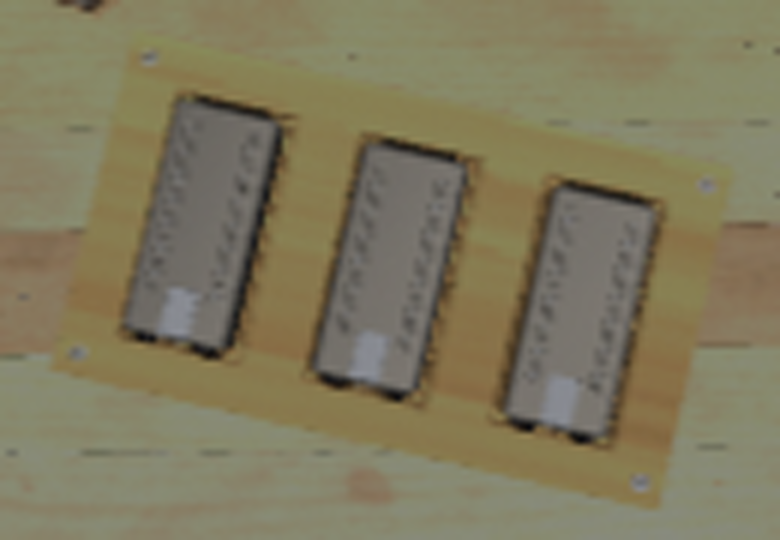

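Emit:
carry_out --targets '[[[-0.3, -0.14, 0, 0.0, 0, 0.15, 1], [-0.3, -0.14, 0, 0, 0, 0, 1], [-0.3, -0.14, 0, 0, 0, 0, 1], [-0.3, -0.14, 0, 0, 0, 0, 1], [-0.3, -0.14, 0, 0, 0, 0, 1]]]' --squeeze 80

```text
clock: 0.52
position: [285.3, 435.2, 231.2]
tcp_rot: [[-0.972, 0.235, -0.0], [0.235, 0.972, -0.0], [0.0, -0.0, -1.0]]
ft_force: [1.5, 0.5, -0.7]
grip_width: 1.002
finger_force: 0.0
```

Emit:
carry_out --targets '[[[-0.3, -0.14, 0, 0.0, 0, 0, 1], [-0.3, -0.14, 0, 0, 0, 0, 1], [-0.3, -0.14, 0, 0, 0, 0, 1], [-0.3, -0.14, 0, 0, 0, 0, 1], [-0.3, -0.14, 0, 0, 0, 0, 1]]]'

```text
clock: 0.93
position: [440.5, 311.1, 231.2]
tcp_rot: [[-0.972, 0.236, -0.0], [0.236, 0.972, -0.0], [0.0, -0.0, -1.0]]
ft_force: [0.7, 1.4, -0.0]
grip_width: 0.999
finger_force: 0.0
```

Emit:
carry_out --targets '[[[-0.3, -0.14, 0, 0.0, 0, 0, 1], [-0.3, -0.14, 0, 0, 0, 0, 1], [-0.3, -0.14, 0, 0, 0, 0, 1], [-0.3, -0.14, 0, 0, 0, 0, 1], [0, 0, 0, 0, 0, 0, 1]]]'

```text
clock: 1.35
position: [568.1, 206.6, 230.4]
tcp_rot: [[-0.97, 0.243, 0.001], [0.243, 0.97, -0.004], [-0.002, -0.003, -1.0]]
ft_force: [-0.9, -1.7, -1.0]
grip_width: 0.998
finger_force: 0.0
```

```bash
cat > look.py <<'E'
from h import *
import sys
s=robot.state();im=cams.get_image('wrist')
cv2.imwrite('pics/%s.png'%sys.argv[1],im)
R=np.array(s['tcp_rot']);print('t',round(s['clock'],2),'pos',s['position'].round(1) if hasattr(s['position'],'round') else s['position'],'yaw_y',np.degrees(np.arctan2(R[1,1],R[0,1])).round(2),'ft',np.round(s['ft_force'],2),'M',np.round(s['moment'],3),'vel',np.abs(s['joint_vel']).max().round(3))
hsv=cv2.cvtColor(im,cv2.COLOR_BGR2HSV)
m=((hsv[...,1]<70)&(hsv[...,2]>50)).astype(np.uint8)*255
m=cv2.morphologyEx(m,cv2.MORPH_OPEN,np.ones((3,3)))
cs,_=cv2.findContours(m,cv2.RETR_EXTERNAL,cv2.CHAIN_APPROX_NONE)
for c in cs:
    if cv2.contourArea(c)>800:
        w=onplane('wrist',c.reshape(-1,2),58,s)[:,:2].astype(np.float32)
        r=cv2.minAreaRect(w);d=np.r_[r[0],0]-[*s['position'][:2],0]
        print(cv2.boundingRect(c),np.round(r[0],1),np.round(r[1],1),round(r[2],1),'tool shift',(R.T@d)[:2].round(1))
E
python3 look.py w1
```

```text
t 1.35 pos [568.1 206.6 230.4] yaw_y 75.93 ft [-0.86 -1.66 -1.  ] M [-0.079 -0.029  0.001] vel 0.115
(428, 266, 84, 48) [770.2 441.2] [116.6  60.2] 61.9 tool shift [-138.9  276.7]
(156, 236, 204, 97) [729.1 166.6] [253.6 127.7] 89.9 tool shift [-165.8    0.3]
(0, 216, 90, 46) [582.8 -60.5] [117.1  48.5] 85.0 tool shift [ -79.2 -255.6]
(356, 198, 156, 85) [707.5 391. ] [177.1  86.8] 89.5 tool shift [-90.4 212.8]
(360, 129, 52, 42) [580.4 349.7] [53.8 42.5] 88.3 tool shift [ 22.9 141.7]
(58, 117, 65, 105) [522.3  30.2] [ 54.1 117.9] 77.0 tool shift [   1.6 -182.3]
(242, 116, 48, 105) [567.8 217.7] [ 51.1 116.4] 76.2 tool shift [ 3.  10.7]
(150, 116, 55, 106) [545.2 124.9] [ 54.1 118. ] 76.4 tool shift [  2.3 -84.8]
(427, 104, 85, 51) [580.6 437.4] [86.6 44.9] 89.7 tool shift [ 44.  226.9]
(0, 33, 132, 144) [436.5  10.7] [ 94.3 207.3] 30.2 tool shift [  80. -222.]
(264, 0, 248, 94) [476.8 361.3] [239.9  83.8] 76.1 tool shift [126.2 127.8]
```

View pics/w1.png

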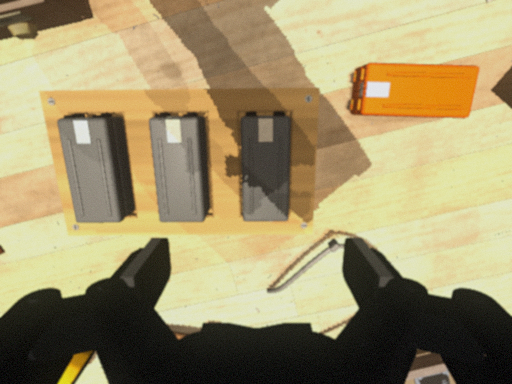

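Emit:
carry_out --targets '[[[0, 0, 0, 0, 0, 0, 1], [0, 0, 0.3, 0, 0, 0, 1], [0, 0, 0.3, 0, 0, 0, 1], [0, 0, 0.2, 0, 0, 0, 1], [0, 0, 0, 0, 0, 0, 1]]]'

```text
clock: 1.82
position: [560.8, 213.8, 131.3]
tcp_rot: [[-0.972, 0.234, -0.006], [0.234, 0.972, -0.002], [0.006, -0.004, -1.0]]
ft_force: [-0.6, 0.4, -0.8]
grip_width: 1.0
finger_force: 0.0
```

```bash
python3 look.py w2
```

```text
t 1.82 pos [560.8 213.8 131.3] yaw_y 76.48 ft [-0.63  0.42 -0.85] M [-0.042  0.032 -0.019] vel 0.114
(404, 352, 52, 32) [755.7 335.9] [48.3 35.9] 76.5 tool shift [-160.9  164.3]
(59, 349, 51, 35) [679.6  18.3] [48.2 39.5] 77.1 tool shift [-161.2 -162.3]
(303, 288, 57, 51) [678.5 258.2] [37.3 51.7] 29.3 tool shift [-104.1   70.6]
(162, 286, 160, 52) [656.3 178.9] [136.1  52.2] 76.8 tool shift [-101.1  -11.6]
(327, 137, 185, 176) [631.1 332.2] [149.8 157.7] 89.7 tool shift [-40.7 131.5]
(228, 131, 69, 144) [566.8 217.6] [ 51.4 117.3] 76.4 tool shift [-5.   5.1]
(97, 131, 84, 157) [551.4 125.8] [ 58. 130.] 76.6 tool shift [-11.4 -87.8]
(0, 130, 67, 147) [529.6  42.3] [ 54.1 126.7] 63.2 tool shift [  -9.8 -174.1]
(0, 12, 116, 81) [425.4 103.1] [82.5 50.3] 76.4 tool shift [ 105.8 -139.3]
(289, 0, 223, 102) [469.1 336.4] [ 66.  143.9] 0.3 tool shift [117.8  97.7]
```

Emit:
carry_out --targets '[[[-0.04, 0.035, 0, 0, 0, 0, 1], [0, 0, 0.25, 0, 0, 0, 1], [0, 0, 0.25, 0, 0, 0, 1], [0, 0, 0.2, 0, 0, 0, 1], [0, 0, 0, 0, 0, 0, 1]]]'

```text
clock: 2.28
position: [567.8, 216.7, 49.5]
tcp_rot: [[-0.972, 0.235, -0.003], [0.235, 0.972, -0.001], [0.003, -0.002, -1.0]]
ft_force: [-0.6, 0.1, -0.6]
grip_width: 1.0
finger_force: 0.0
```

Emit:
carry_out --targets '[[[0, 0, 0, 0, 0, 0, 1], [0, 0, 0, 0, 0, 0, 1]]]'

```text
clock: 2.45
position: [570.0, 217.1, 53.9]
tcp_rot: [[-0.972, 0.235, 0.003], [0.235, 0.972, 0.001], [-0.002, 0.002, -1.0]]
ft_force: [-0.4, 0.3, -0.6]
grip_width: 0.999
finger_force: 0.0
```

```bash
python3 look.py w3
```

```text
t 2.45 pos [570.  217.1  53.9] yaw_y 76.39 ft [-0.41  0.28 -0.56] M [ 0.004 -0.037  0.034] vel 0.009
(404, 351, 52, 33) [672.5 302.3] [31.3 24.1] 76.1 tool shift [-79.5 106.9]
(376, 150, 136, 146) [588.  313.3] [78.5 68.8] 0.1 tool shift [ 5.2 97.7]
(199, 124, 110, 205) [564.7 218.5] [ 51.1 113.1] 76.5 tool shift [5.5 0.1]
(0, 124, 123, 175) [532.8 128.2] [53.4 93.6] 76.0 tool shift [ 15.2 -95.2]
(474, 52, 38, 35) [511.9 341.1] [17.3 13.8] 74.5 tool shift [ 85.6 106.8]
(0, 21, 50, 47) [456.2 142.7] [21.1 18.7] 63.1 tool shift [ 93.2 -99.1]
(320, 0, 192, 82) [492.1 306.1] [79.8 31.6] 76.7 tool shift [96.6 68.1]
```

View pics/w3.png

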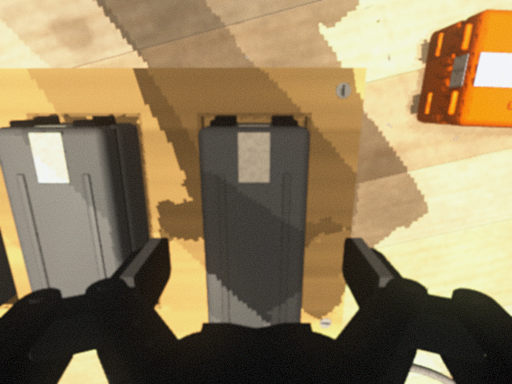

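Emit:
carry_out --targets '[[[0.02, 0, 0.12, 0, 0, 0, 1], [0, 0, 0.13, 0, 0, 0, 1], [0, 0, 0, 0, 0, 0, 1], [0, 0, 0, 0, 0, 0, 1], [0, 0, 0, 0, 0, 0, 1]]]'

```text
clock: 2.92
position: [567.5, 217.2, 22.9]
tcp_rot: [[-0.972, 0.236, 0.002], [0.236, 0.972, 0.001], [-0.001, 0.001, -1.0]]
ft_force: [-0.7, -0.4, 0.8]
grip_width: 0.998
finger_force: 0.0
```

Emit:
carry_out --targets '[[[0, 0, 0, 0, 0, 0, 0.4], [0, 0, 0, 0, 0, 0, 0.4], [0, 0, 0, 0, 0, 0, 0.4], [0, 0, 0, 0, 0, 0, 0.4], [0, 0, 0, 0, 0, 0, 0.4]]]'

```text
clock: 3.33
position: [567.0, 217.0, 22.3]
tcp_rot: [[-0.972, 0.236, 0.001], [0.236, 0.972, 0.0], [-0.001, 0.0, -1.0]]
ft_force: [-2.7, -2.0, 13.0]
grip_width: 0.622
finger_force: 85.6
```

Emit:
carry_out --targets '[[[0, 0, -0.05, 0, 0, 0, 0.4], [0, 0, -0.15, 0, 0, 0, 0.4], [0, 0, -0.3, 0, 0, 0, 0.4], [0, 0, -0.3, 0, 0, 0, 0.4], [0, 0, -0.3, 0, 0, 0, 0.4]]]'

```text
clock: 3.75
position: [566.2, 216.7, 155.0]
tcp_rot: [[-0.972, 0.236, -0.001], [0.236, 0.972, -0.0], [0.001, -0.001, -1.0]]
ft_force: [0.2, -0.3, -3.5]
grip_width: 0.622
finger_force: 85.9
```

Emit:
carry_out --targets '[[[0, 0, -0.1, 0, 0, 0, 0.4], [0, 0, -0.05, 0, 0, 0, 0.4], [0, 0, 0, 0, 0, 0, 0.4], [0, 0, 0, 0, 0, 0, 0.4], [0, 0, 0, 0, 0, 0, 0.4]]]'

```text
clock: 4.17
position: [566.1, 216.7, 169.8]
tcp_rot: [[-0.972, 0.235, -0.002], [0.235, 0.972, -0.001], [0.002, -0.001, -1.0]]
ft_force: [-0.1, 0.1, -5.3]
grip_width: 0.622
finger_force: 88.0
```

```bash
cat > st.py <<'E'
from rig import robot
import numpy as np
s=robot.state();R=np.array(s['tcp_rot']);print(round(s['clock'],2),np.round(s['position'],1),'F',np.round(s['ft_force'],2),'Mtool',np.round(R.T@s['moment'],3),'grip',round(float(s['grip_width']),3),np.round(s['finger_force'],1),'v',np.abs(s['joint_vel']).max().round(3))
E
python3 st.py
```

```text
4.17 [566.1 216.7 169.8] F [-0.09  0.13 -5.34] Mtool [ 0.017  0.093 -0.004] grip 0.622 88.0 v 0.012
```

Emit:
carry_out --targets '[[[0.34, 0, 0, 0, 0, 0, 0.4], [0.34, 0, 0, 0, 0, 0, 0.4], [0.34, 0, 0, 0, 0, 0, 0.4], [0, 0, 0, 0, 0, 0, 0.4], [0, 0, 0, 0, 0, 0, 0.4]]]'

```text
clock: 4.58
position: [446.1, 246.4, 170.8]
tcp_rot: [[-0.972, 0.233, -0.002], [0.233, 0.972, -0.001], [0.002, -0.001, -1.0]]
ft_force: [1.5, -0.3, -4.7]
grip_width: 0.619
finger_force: 88.0
```

Emit:
carry_out --targets '[[[0, 0, 0, 0, 0, 0, 0.4], [0, 0, 0, 0, 0, 0, 0.4], [0, 0, 0, 0, 0, 0, 0.4], [0, 0, 0, 0, 0, 0, 0.4]]]'

```text
clock: 4.92
position: [448.2, 245.5, 170.9]
tcp_rot: [[-0.972, 0.236, -0.0], [0.236, 0.972, -0.0], [0.0, -0.0, -1.0]]
ft_force: [-0.6, 0.0, -5.0]
grip_width: 0.623
finger_force: 88.0
```

```bash
python3 st.py
```

```text
4.92 [448.2 245.5 170.9] F [-0.57  0.04 -4.97] Mtool [-0.007  0.045  0.043] grip 0.623 88.0 v 0.005
```

Emit:
carry_out --targets '[[[-0.34, 0, 0, 0, 0, 0, 0.4], [-0.34, 0, 0, 0, 0, 0, 0.4], [-0.34, 0, 0, 0, 0, 0, 0.4], [0, 0, 0, 0, 0, 0, 0.4], [0, 0, 0, 0, 0, 0, 0.4]]]'

```text
clock: 5.33
position: [568.3, 215.4, 170.4]
tcp_rot: [[-0.971, 0.239, -0.0], [0.239, 0.971, -0.001], [0.0, -0.001, -1.0]]
ft_force: [-1.0, 1.1, -5.3]
grip_width: 0.618
finger_force: 88.0
```

Emit:
carry_out --targets '[[[0, 0, 0, 0, 0, 0, 0.4], [0, 0, 0, 0, 0, 0, 0.4], [0, 0, 0, 0, 0, 0, 0.4], [0, 0, 0, 0, 0, 0, 0.4]]]'

```text
clock: 5.67
position: [566.4, 217.3, 171.5]
tcp_rot: [[-0.972, 0.235, 0.0], [0.235, 0.972, -0.0], [-0.0, -0.0, -1.0]]
ft_force: [0.3, 0.3, -4.5]
grip_width: 0.62
finger_force: 88.0
```

```bash
python3 st.py
```

```text
5.67 [566.4 217.3 171.5] F [ 0.3   0.29 -4.53] Mtool [-0.014 -0.046  0.024] grip 0.62 88.0 v 0.005
```

Emit:
carry_out --targets '[[[0.34, 0, 0, 0, 0, 0, 0.4], [0.34, 0, 0, 0, 0, 0, 0.4], [0.34, 0, 0, 0, 0, 0, 0.4], [0, 0, 0, 0, 0, 0, 0.4], [0, 0, 0, 0, 0, 0, 0.4]]]'

```text
clock: 6.08
position: [446.3, 246.8, 172.0]
tcp_rot: [[-0.973, 0.233, -0.0], [0.233, 0.973, 0.0], [0.0, 0.0, -1.0]]
ft_force: [0.6, 0.4, -4.7]
grip_width: 0.62
finger_force: 88.0
```

Emit:
carry_out --targets '[[[0, 0, 0, 0, 0, 0, 0.4], [0, 0, 0, 0, 0, 0, 0.4], [0, 0, 0, 0, 0, 0, 0.4], [0, 0, 0, 0, 0, 0, 0.4]]]'

```text
clock: 6.42
position: [448.3, 245.5, 171.2]
tcp_rot: [[-0.972, 0.236, 0.0], [0.236, 0.972, -0.0], [-0.0, -0.0, -1.0]]
ft_force: [-0.1, 0.5, -4.9]
grip_width: 0.621
finger_force: 88.0
```

```bash
python3 st.py
```

```text
6.42 [448.3 245.5 171.2] F [-0.05  0.53 -4.9 ] Mtool [ 0.035 -0.063 -0.004] grip 0.621 88.0 v 0.004
```

Emit:
carry_out --targets '[[[-0.34, 0, 0, 0, 0, 0, 0.4], [-0.34, 0, 0, 0, 0, 0, 0.4], [-0.34, 0, 0, 0, 0, 0, 0.4], [0, 0, 0, 0, 0, 0, 0.4], [0, 0, 0, 0, 0, 0, 0.4]]]'

```text
clock: 6.83
position: [568.3, 215.4, 170.4]
tcp_rot: [[-0.971, 0.239, -0.0], [0.239, 0.971, -0.001], [-0.0, -0.001, -1.0]]
ft_force: [-1.4, -0.1, -4.6]
grip_width: 0.622
finger_force: 88.0
```

Emit:
carry_out --targets '[[[0, 0, 0, 0, 0, 0, 0.4], [0, 0, 0, 0, 0, 0, 0.4], [0, 0, 0, 0, 0, 0, 0.4], [0, 0, 0, 0, 0, 0, 0.4]]]'

```text
clock: 7.17
position: [566.4, 217.3, 171.5]
tcp_rot: [[-0.972, 0.235, 0.0], [0.235, 0.972, -0.0], [-0.0, -0.0, -1.0]]
ft_force: [-0.2, -0.4, -5.4]
grip_width: 0.619
finger_force: 88.0
```

```bash
python3 st.py
```

```text
7.17 [566.4 217.3 171.5] F [-0.23 -0.41 -5.42] Mtool [ 0.016 -0.07  -0.013] grip 0.619 88.0 v 0.006
```

```bash
cat > av.py <<'E'
from rig import robot,cams
import numpy as np
M=[];T=[];F=[]
for i in range(8):
    s=robot.state();R=np.array(s['tcp_rot']);M.append(R.T@s['moment']);F.append(s['ft_force']);T.append(s['tau']);cams.get_image('wrist')
M=np.array(M);T=np.array(T);print(round(s['clock'],2),np.round(s['position'],1),'Mtool',M.mean(0).round(4),'sd',M.std(0).round(3),'F',np.mean(F,0).round(2),'tau',T.mean(0).round(3),'sd',T.std(0).round(3))
E
python3 av.py
```

```text
7.52 [566.7 217.  171.3] Mtool [-0.007   0.0106  0.0031] sd [0.027 0.046 0.026] F [-0.11  0.21 -5.02] tau [-4.9000e-02 -9.8621e+01 -4.1300e-01 -2.3410e+01  2.1000e-02 -7.0000e-03
 -2.0000e-03] sd [0.069 0.11  0.006 0.022 0.001 0.002 0.001]
```

Emit:
carry_out --targets '[[[0.34, 0, 0, 0, 0, 0, 0.4], [0.34, 0, 0, 0, 0, 0, 0.4], [0.34, 0, 0, 0, 0, 0, 0.4], [0, 0, 0, 0, 0, 0, 0.4], [0, 0, 0, 0, 0, 0, 0.4]]]'

```text
clock: 7.98
position: [446.5, 246.7, 171.8]
tcp_rot: [[-0.972, 0.233, -0.0], [0.233, 0.972, 0.0], [0.0, 0.0, -1.0]]
ft_force: [0.9, 0.6, -4.4]
grip_width: 0.617
finger_force: 88.0
```

Emit:
carry_out --targets '[[[0, 0, 0, 0, 0, 0, 0.4], [0, 0, 0, 0, 0, 0, 0.4], [0, 0, 0, 0, 0, 0, 0.4], [0, 0, 0, 0, 0, 0, 0.4]]]'

```text
clock: 8.32
position: [448.3, 245.5, 171.1]
tcp_rot: [[-0.972, 0.236, 0.0], [0.236, 0.972, -0.0], [-0.0, -0.0, -1.0]]
ft_force: [-0.1, -0.3, -4.7]
grip_width: 0.62
finger_force: 88.0
```

```bash
python3 av.py
```

```text
8.67 [447.8 245.8 171.3] Mtool [0.0028 0.014  0.0013] sd [0.038 0.049 0.021] F [-0.24  0.11 -4.9 ] tau [ 7.7000e-02 -8.4144e+01  8.2000e-02 -1.8481e+01  2.2000e-02 -1.0000e-03
  4.0000e-03] sd [0.06  0.077 0.007 0.026 0.002 0.001 0.002]
```

Emit:
carry_out --targets '[[[-0.34, 0, 0, 0, 0, 0, 0.4], [-0.34, 0, 0, 0, 0, 0, 0.4], [-0.34, 0, 0, 0, 0, 0, 0.4], [0, 0, 0, 0, 0, 0, 0.4], [0, 0, 0, 0, 0, 0, 0.4]]]'

```text
clock: 9.13
position: [567.9, 215.8, 170.6]
tcp_rot: [[-0.971, 0.238, -0.0], [0.238, 0.971, -0.001], [0.0, -0.001, -1.0]]
ft_force: [-0.6, -0.2, -5.3]
grip_width: 0.62
finger_force: 88.0
```

Emit:
carry_out --targets '[[[0, 0, 0, 0, 0, 0, 0.4], [0, 0, 0, 0, 0, 0, 0.4], [0, 0, 0, 0, 0, 0, 0.4], [0, 0, 0, 0, 0, 0, 0.4]]]'

```text
clock: 9.47
position: [566.3, 217.4, 171.5]
tcp_rot: [[-0.972, 0.235, 0.0], [0.235, 0.972, -0.0], [-0.0, -0.0, -1.0]]
ft_force: [0.5, -0.8, -5.0]
grip_width: 0.621
finger_force: 88.0
```

```bash
python3 av.py
```

```text
9.82 [566.7 216.9 171.3] Mtool [ 0.0154 -0.017  -0.0078] sd [0.036 0.049 0.028] F [-0.16  0.2  -5.16] tau [-9.3000e-02 -9.8650e+01 -4.8500e-01 -2.3399e+01  2.0000e-02 -9.0000e-03
 -3.0000e-03] sd [0.054 0.101 0.009 0.028 0.001 0.002 0.002]
```

Emit:
carry_out --targets '[[[0, 0, 0.2, 0, 0, 0, 0.4], [0, 0, 0.3, 0, 0, 0, 0.4], [0, 0, 0.3, 0, 0, 0, 0.4], [0, 0, 0.22, 0, 0, 0, 0.4], [0, 0, 0, 0, 0, 0, 0.4]]]'

```text
clock: 10.28
position: [564.4, 216.1, 44.2]
tcp_rot: [[-0.972, 0.235, -0.007], [0.235, 0.972, -0.003], [0.006, -0.004, -1.0]]
ft_force: [-0.8, -0.7, -6.7]
grip_width: 0.62
finger_force: 88.1
```

Emit:
carry_out --targets '[[[0, 0, 0, 0, 0, 0, 0.4], [0, 0, 0, 0, 0, 0, 0.4], [0, 0, 0, 0, 0, 0, 0.4], [0, 0, 0, 0, 0, 0, 0.4], [0, 0, 0, 0, 0, 0, 0.4]]]'

```text
clock: 10.7
position: [567.2, 217.1, 50.0]
tcp_rot: [[-0.972, 0.236, 0.001], [0.236, 0.972, 0.001], [-0.001, 0.001, -1.0]]
ft_force: [-0.6, 0.7, -5.3]
grip_width: 0.623
finger_force: 88.1
```

```bash
python3 st.py
```

```text
10.7 [567.2 217.1  50. ] F [-0.62  0.71 -5.34] Mtool [ 0.052  0.027 -0.025] grip 0.623 88.1 v 0.01
```

Emit:
carry_out --targets '[[[0, 0, 0.06, 0, 0, 0, 0.4], [0, 0, 0.06, 0, 0, 0, 0.4], [0, 0, 0.05, 0, 0, 0, 0.4], [0, 0, 0.03, 0, 0, 0, 0.4], [0, 0, 0.02, 0, 0, 0, 0.4]]]'

```text
clock: 11.12
position: [566.3, 216.8, 22.2]
tcp_rot: [[-0.972, 0.236, -0.001], [0.236, 0.972, -0.001], [0.001, -0.001, -1.0]]
ft_force: [-18.7, -6.6, 54.8]
grip_width: 0.62
finger_force: 95.6
```

Emit:
carry_out --targets '[[[0, 0, 0, 0, 0, 0, 0.4], [0, 0, 0, 0, 0, 0, 0.4], [0, 0, 0, 0, 0, 0, 0.4], [0, 0, 0, 0, 0, 0, 0.4]]]'

```text
clock: 11.45
position: [566.7, 216.9, 22.4]
tcp_rot: [[-0.972, 0.236, -0.0], [0.236, 0.972, -0.0], [0.0, -0.0, -1.0]]
ft_force: [0.6, 0.4, -5.5]
grip_width: 0.621
finger_force: 88.1
```

```bash
python3 st.py
```

```text
11.45 [566.7 216.9  22.4] F [ 0.59  0.41 -5.46] Mtool [ 0.019 -0.048 -0.007] grip 0.621 88.1 v 0.002
```

Emit:
carry_out --targets '[[[0, 0, 0, 0, 0, 0, 0.7], [0, 0, 0, 0, 0, 0, 1], [0, 0, 0, 0, 0, 0, 1], [0, 0, 0, 0, 0, 0, 1], [0, 0, 0, 0, 0, 0, 1]]]'

```text
clock: 11.87
position: [566.8, 217.0, 22.6]
tcp_rot: [[-0.972, 0.236, 0.0], [0.236, 0.972, 0.0], [-0.0, 0.0, -1.0]]
ft_force: [-0.2, 0.1, -0.0]
grip_width: 1.003
finger_force: 0.0
```

Emit:
carry_out --targets '[[[0, 0, -0.05, 0, 0, 0, 1], [0, 0, -0.2, 0, 0, 0, 1], [0, 0, -0.3, 0, 0, 0, 1], [0, 0, -0.3, 0, 0, 0, 1], [0, -0.2, -0.05, 0, 0, 0, 1]]]'

```text
clock: 12.28
position: [562.8, 198.1, 136.1]
tcp_rot: [[-0.973, 0.232, 0.007], [0.232, 0.973, 0.005], [-0.005, 0.007, -1.0]]
ft_force: [0.2, 0.4, 0.7]
grip_width: 0.995
finger_force: 0.0
```

Emit:
carry_out --targets '[[[0, -0.31, 0, 0, 0, 0, 1], [0, -0.31, 0, 0, 0, 0, 1], [0, 0, 0, 0, 0, 0, 1], [0, 0, 0, 0, 0, 0, 1], [0, 0, 0, 0, 0, 0, 1]]]'

```text
clock: 12.7
position: [543.8, 121.7, 131.0]
tcp_rot: [[-0.972, 0.236, 0.001], [0.236, 0.972, 0.001], [-0.0, 0.001, -1.0]]
ft_force: [0.2, 0.6, -0.4]
grip_width: 0.998
finger_force: 0.0
```

```bash
python3 look.py w4
```

```text
t 12.7 pos [543.8 121.7 131. ] yaw_y 76.37 ft [ 0.16  0.56 -0.41] M [-0.024  0.008  0.005] vel 0.02
(59, 352, 49, 32) [664.1 -75. ] [46.3 36.4] 76.7 tool shift [-163.3 -162.8]
(406, 350, 43, 34) [742.2 241.1] [37.8 39.1] 65.0 tool shift [-164.7  162.8]
(239, 281, 119, 58) [646.5 137.1] [98.7 53.6] 66.3 tool shift [-96.2  39.1]
(0, 248, 94, 64) [569.7 -69.8] [97.1 41.7] 89.7 tool shift [ -70.3 -180. ]
(422, 150, 90, 166) [623.5 279.3] [ 72.7 150.1] 90.0 tool shift [-40.4 171.9]
(221, 124, 71, 145) [544.1 122.7] [ 51.3 116.6] 76.4 tool shift [-0.1  1. ]
(88, 123, 88, 165) [531.   31.3] [ 60.6 135.5] 76.5 tool shift [ -8.9 -90.9]
(342, 122, 82, 166) [574.5 212.6] [ 56.7 136.4] 77.6 tool shift [-8.5 95.6]
(0, 16, 135, 187) [452.8   1.1] [ 87.9 146.5] 63.0 tool shift [  60.1 -138.6]
(322, 0, 190, 92) [463.8 254.2] [129.1  56.1] 76.6 tool shift [109.  109.9]
```

View pics/w4.png

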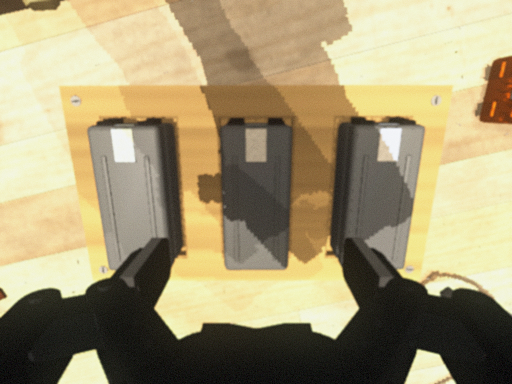

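Emit:
carry_out --targets '[[[0, 0.005, 0.25, 0, 0, 0, 1], [0, 0, 0.25, 0, 0, 0, 1], [0, 0, 0.2, 0, 0, 0, 1], [0, 0, 0, 0, 0, 0, 1], [0, 0, 0, 0, 0, 0, 1]]]'

```text
clock: 13.17
position: [543.4, 122.7, 46.3]
tcp_rot: [[-0.972, 0.234, -0.001], [0.234, 0.972, -0.0], [0.001, -0.001, -1.0]]
ft_force: [0.8, 0.2, 0.6]
grip_width: 1.001
finger_force: 0.0
```

Emit:
carry_out --targets '[[[0, 0, 0, 0, 0, 0, 1], [0, 0, 0, 0, 0, 0, 1], [0, 0, 0, 0, 0, 0, 1], [0, 0, 0, 0, 0, 0, 1]]]'

```text
clock: 13.5
position: [544.1, 122.0, 47.4]
tcp_rot: [[-0.972, 0.236, 0.001], [0.236, 0.972, 0.0], [-0.001, 0.001, -1.0]]
ft_force: [-0.0, -0.4, 0.1]
grip_width: 0.995
finger_force: 0.0
```

Emit:
carry_out --targets '[[[0, 0, 0.08, 0, 0, 0, 1], [0, 0, 0.08, 0, 0, 0, 1], [0, 0, 0.04, 0, 0, 0, 1], [0, 0, 0, 0, 0, 0, 1], [0, 0, 0, 0, 0, 0, 1]]]'

```text
clock: 13.92
position: [543.4, 121.8, 22.0]
tcp_rot: [[-0.972, 0.235, -0.001], [0.235, 0.972, -0.0], [0.001, -0.001, -1.0]]
ft_force: [-0.0, -0.9, -0.2]
grip_width: 1.003
finger_force: 0.0
```

Emit:
carry_out --targets '[[[0, 0, 0, 0, 0, 0, 0.4], [0, 0, 0, 0, 0, 0, 0.4], [0, 0, 0, 0, 0, 0, 0.4], [0, 0, 0, 0, 0, 0, 0.4], [0, 0, 0, 0, 0, 0, 0.4]]]'

```text
clock: 14.33
position: [543.8, 121.8, 23.1]
tcp_rot: [[-0.972, 0.236, 0.0], [0.236, 0.972, -0.0], [-0.001, 0.0, -1.0]]
ft_force: [-2.9, -0.6, 7.7]
grip_width: 0.622
finger_force: 85.8
```

```bash
python3 st.py
```

```text
14.33 [543.8 121.8  23.1] F [-2.9  -0.62  7.72] Mtool [ 0.263  0.432 -0.001] grip 0.622 85.8 v 0.002
```

Emit:
carry_out --targets '[[[0, 0, -0.05, 0, 0, 0, 0.4], [0, 0, -0.15, 0, 0, 0, 0.4], [0, 0, -0.3, 0, 0, 0, 0.4], [0, 0, -0.3, 0, 0, 0, 0.4], [0, 0, -0.3, 0, 0, 0, 0.4]]]'

```text
clock: 14.75
position: [543.1, 121.8, 156.3]
tcp_rot: [[-0.972, 0.235, -0.001], [0.235, 0.972, -0.0], [0.001, -0.0, -1.0]]
ft_force: [0.8, 0.1, -4.9]
grip_width: 0.619
finger_force: 85.7
```

Emit:
carry_out --targets '[[[0, 0, -0.15, 0, 0, 0, 0.4], [0, 0, -0.05, 0, 0, 0, 0.4], [0, 0, 0, 0, 0, 0, 0.4], [0, 0, 0, 0, 0, 0, 0.4], [0, 0, 0, 0, 0, 0, 0.4]]]'

```text
clock: 15.17
position: [543.0, 121.7, 176.9]
tcp_rot: [[-0.972, 0.235, -0.003], [0.235, 0.972, -0.001], [0.002, -0.001, -1.0]]
ft_force: [-0.1, -0.7, -4.9]
grip_width: 0.62
finger_force: 86.5
```

Emit:
carry_out --targets '[[[0.34, 0, 0, 0, 0, 0, 0.4], [0.34, 0, 0, 0, 0, 0, 0.4], [0.34, 0, 0, 0, 0, 0, 0.4], [0, 0, 0, 0, 0, 0, 0.4], [0, 0, 0, 0, 0, 0, 0.4]]]'

```text
clock: 15.58
position: [423.1, 151.2, 177.9]
tcp_rot: [[-0.972, 0.233, -0.002], [0.233, 0.972, -0.001], [0.002, -0.001, -1.0]]
ft_force: [0.8, -0.3, -4.9]
grip_width: 0.62
finger_force: 86.5
```

Emit:
carry_out --targets '[[[0, 0, 0, 0, 0, 0, 0.4], [0, 0, 0, 0, 0, 0, 0.4], [0, 0, 0, 0, 0, 0, 0.4], [0, 0, 0, 0, 0, 0, 0.4]]]'

```text
clock: 15.92
position: [425.2, 150.5, 178.2]
tcp_rot: [[-0.972, 0.236, -0.0], [0.236, 0.972, -0.0], [0.0, -0.0, -1.0]]
ft_force: [-0.6, -0.5, -5.6]
grip_width: 0.624
finger_force: 86.5
```

```bash
python3 av.py
```

```text
16.27 [424.8 150.7 178.5] Mtool [0.0059 0.0123 0.0102] sd [0.03  0.059 0.027] F [-0.11 -0.02 -4.67] tau [ 4.9000e-02 -7.4554e+01 -2.1400e-01 -1.5577e+01  1.7000e-02 -6.0000e-03
  3.0000e-03] sd [0.055 0.035 0.005 0.015 0.001 0.001 0.002]
```

Emit:
carry_out --targets '[[[-0.34, 0, 0, 0, 0, 0, 0.4], [-0.34, 0, 0, 0, 0, 0, 0.4], [-0.34, 0, 0, 0, 0, 0, 0.4], [0, 0, 0, 0, 0, 0, 0.4], [0, 0, 0, 0, 0, 0, 0.4]]]'

```text
clock: 16.73
position: [544.7, 121.0, 177.9]
tcp_rot: [[-0.971, 0.238, -0.0], [0.238, 0.971, -0.0], [0.0, -0.0, -1.0]]
ft_force: [-1.0, 0.1, -4.9]
grip_width: 0.622
finger_force: 86.5
```

Emit:
carry_out --targets '[[[0, 0, 0, 0, 0, 0, 0.4], [0, 0, 0, 0, 0, 0, 0.4], [0, 0, 0, 0, 0, 0, 0.4], [0, 0, 0, 0, 0, 0, 0.4]]]'

```text
clock: 17.07
position: [543.3, 122.2, 178.7]
tcp_rot: [[-0.972, 0.235, -0.0], [0.235, 0.972, -0.0], [0.0, -0.0, -1.0]]
ft_force: [-0.7, -0.6, -3.9]
grip_width: 0.625
finger_force: 86.5
```

```bash
python3 av.py
```

```text
17.42 [543.7 121.9 178.5] Mtool [-0.0068 -0.0083 -0.0043] sd [0.033 0.039 0.035] F [-0.05 -0.01 -4.35] tau [-6.8000e-02 -9.0558e+01 -1.0420e+00 -2.1186e+01  1.8000e-02 -9.0000e-03
 -3.0000e-03] sd [0.045 0.095 0.005 0.029 0.002 0.001 0.002]
```

Emit:
carry_out --targets '[[[0.34, 0, 0, 0, 0, 0, 0.4], [0.34, 0, 0, 0, 0, 0, 0.4], [0.34, 0, 0, 0, 0, 0, 0.4], [0, 0, 0, 0, 0, 0, 0.4], [0, 0, 0, 0, 0, 0, 0.4]]]'

```text
clock: 17.88
position: [423.6, 151.4, 179.0]
tcp_rot: [[-0.972, 0.233, -0.0], [0.233, 0.972, -0.0], [0.0, -0.0, -1.0]]
ft_force: [1.4, -1.2, -4.3]
grip_width: 0.619
finger_force: 86.5
```

Emit:
carry_out --targets '[[[0, 0, 0, 0, 0, 0, 0.4], [0, 0, 0, 0, 0, 0, 0.4], [0, 0, 0, 0, 0, 0, 0.4], [0, 0, 0, 0, 0, 0, 0.4]]]'

```text
clock: 18.22
position: [425.2, 150.5, 178.4]
tcp_rot: [[-0.972, 0.236, 0.0], [0.236, 0.972, -0.0], [-0.0, -0.0, -1.0]]
ft_force: [0.2, 0.6, -3.7]
grip_width: 0.621
finger_force: 86.5
```

```bash
python3 av.py
```

```text
18.57 [424.8 150.7 178.5] Mtool [0.0087 0.0184 0.0004] sd [0.036 0.054 0.017] F [ 0.17  0.23 -4.45] tau [ 5.7000e-02 -7.4661e+01 -2.6600e-01 -1.5597e+01  1.7000e-02 -3.0000e-03
  3.0000e-03] sd [0.051 0.075 0.005 0.029 0.001 0.001 0.002]
```

Emit:
carry_out --targets '[[[-0.34, 0, 0, 0, 0, 0, 0.4], [-0.34, 0, 0, 0, 0, 0, 0.4], [-0.34, 0, 0, 0, 0, 0, 0.4], [0, 0, 0, 0, 0, 0, 0.4], [0, 0, 0, 0, 0, 0, 0.4]]]'

```text
clock: 19.03
position: [544.7, 121.0, 177.8]
tcp_rot: [[-0.971, 0.238, -0.0], [0.238, 0.971, -0.0], [0.0, -0.0, -1.0]]
ft_force: [-1.4, -0.0, -5.1]
grip_width: 0.626
finger_force: 86.8
```

Emit:
carry_out --targets '[[[0, 0, 0, 0, 0, 0, 0.4], [0, 0, 0, 0, 0, 0, 0.4], [0, 0, 0, 0, 0, 0, 0.4], [0, 0, 0, 0, 0, 0, 0.4]]]'

```text
clock: 19.37
position: [543.3, 122.2, 178.7]
tcp_rot: [[-0.972, 0.235, -0.0], [0.235, 0.972, -0.0], [0.0, -0.0, -1.0]]
ft_force: [-0.7, -0.3, -3.9]
grip_width: 0.62
finger_force: 86.8
```

```bash
python3 av.py
```

```text
19.72 [543.7 121.9 178.5] Mtool [-0.0045  0.0019  0.0177] sd [0.038 0.035 0.029] F [-0.17 -0.09 -4.37] tau [-6.8000e-02 -9.0560e+01 -1.1120e+00 -2.1185e+01  1.8000e-02 -9.0000e-03
 -3.0000e-03] sd [0.045 0.096 0.005 0.029 0.001 0.001 0.002]
```

Emit:
carry_out --targets '[[[0, 0, 0.2, 0, 0, 0, 0.4], [0, 0, 0.3, 0, 0, 0, 0.4], [0, 0, 0.3, 0, 0, 0, 0.4], [0, 0, 0.2, 0, 0, 0, 0.4], [0, 0, 0.06, 0, 0, 0, 0.4]]]'

```text
clock: 20.18
position: [542.2, 121.6, 48.0]
tcp_rot: [[-0.972, 0.235, -0.004], [0.235, 0.972, -0.001], [0.004, -0.002, -1.0]]
ft_force: [-0.9, -1.0, -4.3]
grip_width: 0.619
finger_force: 86.9
```

Emit:
carry_out --targets '[[[0, 0, 0, 0, 0, 0, 0.4], [0, 0, 0, 0, 0, 0, 0.4], [0, 0, 0, 0, 0, 0, 0.4], [0, 0, 0, 0, 0, 0, 0.4], [0, 0, 0, 0, 0, 0, 0.4]]]'

```text
clock: 20.6
position: [544.2, 122.0, 52.5]
tcp_rot: [[-0.972, 0.236, 0.002], [0.236, 0.972, 0.0], [-0.002, 0.001, -1.0]]
ft_force: [-0.4, -0.3, -5.4]
grip_width: 0.621
finger_force: 86.8
```

```bash
python3 st.py
```

```text
20.6 [544.2 122.   52.5] F [-0.41 -0.26 -5.41] Mtool [-0.009  0.025 -0.005] grip 0.621 86.8 v 0.009
```

Down about 29 mm, slowing at the end, then open, rise and go on to C.

Emit:
carry_out --targets '[[[0, 0, 0.08, 0, 0, 0, 0.4], [0, 0, 0.07, 0, 0, 0, 0.4], [0, 0, 0.04, 0, 0, 0, 0.4], [0, 0, 0.02, 0, 0, 0, 0.4], [0, 0, 0.02, 0, 0, 0, 0.4]]]'

```text
clock: 21.02
position: [543.5, 121.9, 23.1]
tcp_rot: [[-0.972, 0.236, -0.001], [0.236, 0.972, -0.0], [0.001, -0.0, -1.0]]
ft_force: [-2.7, -0.3, 6.5]
grip_width: 0.622
finger_force: 88.3
```

Emit:
carry_out --targets '[[[0, 0, 0, 0, 0, 0, 0.4], [0, 0, 0.01, 0, 0, 0, 0.4], [0, 0, 0, 0, 0, 0, 0.4], [0, 0, 0, 0, 0, 0, 0.4]]]'

```text
clock: 21.35
position: [543.7, 121.9, 23.1]
tcp_rot: [[-0.972, 0.236, 0.0], [0.236, 0.972, -0.0], [-0.0, -0.0, -1.0]]
ft_force: [-4.0, -0.6, 8.5]
grip_width: 0.623
finger_force: 88.6
```

```bash
python3 st.py
```

```text
21.35 [543.7 121.9  23.1] F [-3.96 -0.58  8.47] Mtool [ 0.313  0.73  -0.03 ] grip 0.623 88.6 v 0.002
```

Emit:
carry_out --targets '[[[0, 0, 0, 0, 0, 0, 0.7], [0, 0, 0, 0, 0, 0, 1], [0, 0, 0, 0, 0, 0, 1], [0, 0, 0, 0, 0, 0, 1], [0, 0, 0, 0, 0, 0, 1]]]'

```text
clock: 21.77
position: [543.8, 121.9, 22.5]
tcp_rot: [[-0.972, 0.236, 0.0], [0.236, 0.972, -0.0], [-0.0, -0.0, -1.0]]
ft_force: [-0.6, -0.2, 0.2]
grip_width: 0.999
finger_force: 0.0
```

Emit:
carry_out --targets '[[[0, 0, -0.05, 0, 0, 0, 1], [0, 0, -0.2, 0, 0, 0, 1], [0, 0, -0.3, 0, 0, 0, 1], [0, 0, -0.3, 0, 0, 0, 1], [0, -0.2, -0.05, 0, 0, 0, 1]]]'

```text
clock: 22.18
position: [540.0, 102.7, 135.8]
tcp_rot: [[-0.973, 0.231, 0.007], [0.231, 0.973, 0.004], [-0.006, 0.005, -1.0]]
ft_force: [1.3, 0.5, 0.8]
grip_width: 1.004
finger_force: 0.0
```

Emit:
carry_out --targets '[[[0, -0.31, 0, 0, 0, 0, 1], [0, -0.31, 0, 0, 0, 0, 1], [0, 0, 0, 0, 0, 0, 1], [0, 0, 0, 0, 0, 0, 1], [0, 0, 0, 0, 0, 0, 1]]]'

```text
clock: 22.6
position: [520.7, 26.6, 130.9]
tcp_rot: [[-0.972, 0.236, 0.001], [0.236, 0.972, 0.0], [-0.0, 0.0, -1.0]]
ft_force: [0.1, 1.1, -1.1]
grip_width: 1.002
finger_force: 0.0
```

```bash
python3 look.py w5
```

```text
t 22.6 pos [520.7  26.6 130.9] yaw_y 76.37 ft [ 0.08  1.12 -1.14] M [ 0.038 -0.047  0.013] vel 0.023
(57, 352, 51, 32) [ 640.7 -171.1] [47.9 36.4] 76.8 tool shift [-163.2 -163.9]
(404, 349, 51, 35) [716.1 149.1] [47.9 39.7] 76.2 tool shift [-161.   165.1]
(156, 250, 84, 78) [592.9 -51.3] [85.8 59.5] 21.1 tool shift [-88.5 -58.7]
(0, 195, 72, 123) [ 533.3 -163.5] [ 58.4 117.9] 62.8 tool shift [ -57.  -181.8]
(221, 124, 70, 145) [520.9  27.2] [ 51.5 116.6] 76.3 tool shift [-0.1  0.7]
(453, 123, 59, 150) [567.8 197. ] [ 46.8 127.1] 89.9 tool shift [ -5.6 176.7]
(343, 123, 81, 164) [551.4 118.7] [ 53.  134.5] 76.5 tool shift [-8.2 96.7]
(0, 29, 177, 187) [433.1 -86.9] [120.6 128.3] 0.5 tool shift [  58.5 -130.9]
(352, 0, 160, 85) [441.5 172.3] [111.7  51.5] 76.6 tool shift [111.3 122.9]
```

View pics/w5.png

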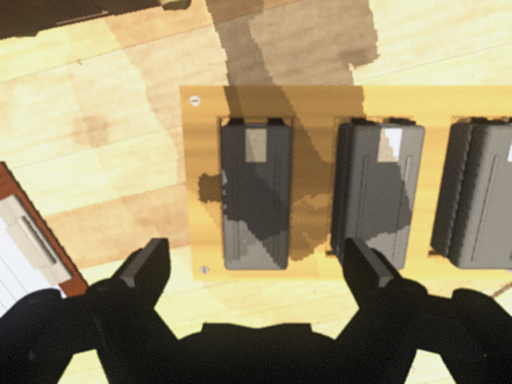

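Emit:
carry_out --targets '[[[0, 0.005, 0.25, 0, 0, 0, 1], [0, 0, 0.25, 0, 0, 0, 1], [0, 0, 0.2, 0, 0, 0, 1], [0, 0, 0, 0, 0, 0, 1], [0, 0, 0, 0, 0, 0, 1]]]'

```text
clock: 23.07
position: [520.4, 27.7, 46.4]
tcp_rot: [[-0.972, 0.234, -0.002], [0.234, 0.972, -0.0], [0.002, -0.0, -1.0]]
ft_force: [-0.4, -0.2, 0.5]
grip_width: 0.998
finger_force: 0.0
```

Emit:
carry_out --targets '[[[0, 0, 0, 0, 0, 0, 1], [0, 0, 0.08, 0, 0, 0, 1], [0, 0, 0.08, 0, 0, 0, 1], [0, 0, 0.04, 0, 0, 0, 1], [0, 0, 0, 0, 0, 0, 1]]]'

```text
clock: 23.48
position: [520.2, 26.9, 21.5]
tcp_rot: [[-0.972, 0.236, -0.001], [0.236, 0.972, -0.0], [0.001, -0.0, -1.0]]
ft_force: [-0.4, -0.2, -0.4]
grip_width: 1.003
finger_force: 0.0
```

Emit:
carry_out --targets '[[[0, 0, 0, 0, 0, 0, 1], [0, 0, 0, 0, 0, 0, 1], [0, 0, 0, 0, 0, 0, 1]]]'

```text
clock: 23.73
position: [520.8, 26.8, 22.8]
tcp_rot: [[-0.972, 0.236, 0.0], [0.236, 0.972, -0.0], [-0.0, 0.0, -1.0]]
ft_force: [-0.1, -0.5, 0.2]
grip_width: 0.998
finger_force: 0.0
```

Emit:
carry_out --targets '[[[0, 0, 0, 0, 0, 0, 0.4], [0, 0, 0, 0, 0, 0, 0.4], [0, 0, 0, 0, 0, 0, 0.4], [0, 0, 0, 0, 0, 0, 0.4], [0, 0, 0, 0, 0, 0, 0.4]]]'

```text
clock: 24.15
position: [520.7, 26.8, 23.0]
tcp_rot: [[-0.972, 0.236, 0.0], [0.236, 0.972, -0.0], [-0.0, -0.0, -1.0]]
ft_force: [-2.4, -0.7, 10.5]
grip_width: 0.62
finger_force: 85.6
```

```bash
python3 st.py
```

```text
24.15 [520.7  26.8  23. ] F [-2.38 -0.66 10.53] Mtool [0.206 0.384 0.042] grip 0.62 85.6 v 0.001
```

Emit:
carry_out --targets '[[[0, 0, -0.05, 0, 0, 0, 0.4], [0, 0, -0.15, 0, 0, 0, 0.4], [0, 0, -0.3, 0, 0, 0, 0.4], [0, 0, -0.3, 0, 0, 0, 0.4], [0, 0, -0.3, 0, 0, 0, 0.4]]]'

```text
clock: 24.57
position: [520.1, 26.8, 156.2]
tcp_rot: [[-0.972, 0.235, -0.001], [0.235, 0.972, -0.0], [0.001, -0.0, -1.0]]
ft_force: [1.0, -0.9, -4.5]
grip_width: 0.62
finger_force: 85.5
```

Emit:
carry_out --targets '[[[0, 0, -0.25, 0, 0, 0, 0.4], [0, 0, -0.1, 0, 0, 0, 0.4], [0, 0, 0, 0, 0, 0, 0.4], [0, 0, 0, 0, 0, 0, 0.4], [0, 0, 0, 0, 0, 0, 0.4]]]'

```text
clock: 24.98
position: [520.1, 26.8, 195.3]
tcp_rot: [[-0.972, 0.235, -0.002], [0.235, 0.972, -0.0], [0.002, -0.001, -1.0]]
ft_force: [-0.4, 0.0, -5.0]
grip_width: 0.621
finger_force: 86.0
```

Emit:
carry_out --targets '[[[-0.34, 0, 0, 0, 0, 0, 0.4], [-0.34, 0, 0, 0, 0, 0, 0.4], [-0.34, 0, 0, 0, 0, 0, 0.4], [0, 0, 0, 0, 0, 0, 0.4], [0, 0, 0, 0, 0, 0, 0.4]]]'

```text
clock: 25.4
position: [635.7, -1.2, 193.8]
tcp_rot: [[-0.972, 0.236, -0.003], [0.236, 0.972, -0.0], [0.003, -0.001, -1.0]]
ft_force: [6.6, -2.0, -1.5]
grip_width: 0.621
finger_force: 87.9
```

Emit:
carry_out --targets '[[[0, 0, 0, 0, 0, 0, 0.4], [0, 0, 0, 0, 0, 0, 0.4], [0, 0, 0, 0, 0, 0, 0.4], [0, 0, 0, 0, 0, 0, 0.4]]]'

```text
clock: 25.73
position: [634.9, -0.6, 196.6]
tcp_rot: [[-0.972, 0.235, -0.0], [0.235, 0.972, -0.0], [0.0, -0.0, -1.0]]
ft_force: [-0.8, -0.0, -4.2]
grip_width: 0.621
finger_force: 87.8
```

```bash
python3 av.py
```

```text
26.08 [635.3  -0.8 196.5] Mtool [-0.0026  0.0697  0.0201] sd [0.044 0.027 0.041] F [ 0.04 -0.11 -4.21] tau [-5.10000e-02 -1.01601e+02 -2.03700e+00 -2.54800e+01  4.40000e-02
 -8.00000e-02 -3.00000e-03] sd [0.014 0.21  0.003 0.059 0.001 0.003 0.002]
```

Emit:
carry_out --targets '[[[0.34, 0, 0, 0, 0, 0, 0.4], [0.34, 0, 0, 0, 0, 0, 0.4], [0.34, 0, 0, 0, 0, 0, 0.4], [0, 0, 0, 0, 0, 0, 0.4], [0, 0, 0, 0, 0, 0, 0.4]]]'

```text
clock: 26.55
position: [519.3, 27.5, 197.1]
tcp_rot: [[-0.972, 0.234, -0.0], [0.234, 0.972, -0.0], [0.0, -0.001, -1.0]]
ft_force: [1.1, -0.3, -2.9]
grip_width: 0.618
finger_force: 87.6
```

Emit:
carry_out --targets '[[[0, 0, 0, 0, 0, 0, 0.4], [0, 0, 0, 0, 0, 0, 0.4], [0, 0, 0, 0, 0, 0, 0.4], [0, 0, 0, 0, 0, 0, 0.4]]]'

```text
clock: 26.88
position: [521.2, 27.0, 196.3]
tcp_rot: [[-0.972, 0.236, 0.0], [0.236, 0.972, -0.0], [-0.0, -0.0, -1.0]]
ft_force: [0.1, 0.6, -3.7]
grip_width: 0.621
finger_force: 87.7
```

```bash
python3 av.py
```

```text
27.23 [520.7  27.1 196.5] Mtool [-0.0014 -0.0696  0.009 ] sd [0.029 0.033 0.026] F [-0.15  0.06 -3.97] tau [ 2.7000e-02 -8.3896e+01 -1.7320e+00 -2.0431e+01 -4.0000e-03  5.4000e-02
  2.0000e-03] sd [0.022 0.112 0.004 0.041 0.001 0.001 0.001]
```

Emit:
carry_out --targets '[[[-0.34, 0, 0, 0, 0, 0, 0.4], [-0.34, 0, 0, 0, 0, 0, 0.4], [-0.34, 0, 0, 0, 0, 0, 0.4], [0, 0, 0, 0, 0, 0, 0.4], [0, 0, 0, 0, 0, 0, 0.4]]]'

```text
clock: 27.7
position: [636.2, -1.0, 195.5]
tcp_rot: [[-0.972, 0.236, -0.0], [0.236, 0.972, -0.0], [0.0, -0.0, -1.0]]
ft_force: [13.3, -2.6, -9.2]
grip_width: 0.62
finger_force: 87.6
```

Emit:
carry_out --targets '[[[0, 0, 0, 0, 0, 0, 0.4], [0, 0, 0, 0, 0, 0, 0.4], [0, 0, 0, 0, 0, 0, 0.4], [0, 0, 0, 0, 0, 0, 0.4]]]'

```text
clock: 28.03
position: [635.0, -0.3, 196.8]
tcp_rot: [[-0.972, 0.235, 0.0], [0.235, 0.972, -0.0], [-0.0, -0.0, -1.0]]
ft_force: [-0.6, 0.2, -3.9]
grip_width: 0.617
finger_force: 87.9
```

```bash
python3 av.py
```

```text
28.38 [ 6.354e+02 -5.000e-01  1.965e+02] Mtool [0.0618 0.0743 0.    ] sd [0.028 0.042 0.025] F [-0.07  0.08 -3.78] tau [-3.90000e-02 -1.01728e+02 -2.07800e+00 -2.55030e+01  4.00000e-02
 -7.50000e-02 -2.00000e-03] sd [0.014 0.133 0.005 0.039 0.001 0.001 0.001]
```

Emit:
carry_out --targets '[[[0.34, 0, 0, 0, 0, 0, 0.4], [0.34, 0, 0, 0, 0, 0, 0.4], [0.34, 0, 0, 0, 0, 0, 0.4], [0, 0, 0, 0, 0, 0, 0.4], [0, 0, 0, 0, 0, 0, 0.4]]]'

```text
clock: 28.85
position: [519.3, 27.8, 197.1]
tcp_rot: [[-0.972, 0.234, -0.0], [0.234, 0.972, -0.001], [0.0, -0.001, -1.0]]
ft_force: [2.1, 0.4, -3.2]
grip_width: 0.623
finger_force: 87.7
```

Emit:
carry_out --targets '[[[0, 0, 0, 0, 0, 0, 0.4], [0, 0, 0, 0, 0, 0, 0.4], [0, 0, 0, 0, 0, 0, 0.4], [0, 0, 0, 0, 0, 0, 0.4]]]'

```text
clock: 29.18
position: [521.3, 27.2, 196.3]
tcp_rot: [[-0.972, 0.236, 0.0], [0.236, 0.972, -0.0], [-0.0, -0.0, -1.0]]
ft_force: [-0.3, 0.2, -3.9]
grip_width: 0.622
finger_force: 87.9
```

```bash
python3 av.py
```

```text
29.53 [520.7  27.4 196.4] Mtool [ 0.015  -0.0893 -0.0075] sd [0.036 0.018 0.019] F [-0.08  0.17 -3.87] tau [ 2.8000e-02 -8.3899e+01 -1.7650e+00 -2.0430e+01 -6.0000e-03  5.3000e-02
  2.0000e-03] sd [0.022 0.112 0.004 0.041 0.001 0.001 0.001]
```

Emit:
carry_out --targets '[[[-0.04, -0.12, 0, 0, 0, 0, 0.4], [-0.08, -0.26, 0, 0, 0, 0, 0.4], [-0.08, -0.26, 0, 0, 0, 0, 0.4], [-0.08, -0.26, 0, 0, 0, 0, 0.4], [-0.08, -0.26, 0, 0, 0, 0, 0.4]]]'

```text
clock: 30.0
position: [529.8, -119.6, 196.6]
tcp_rot: [[-0.972, 0.235, 0.0], [0.235, 0.972, -0.0], [-0.0, -0.0, -1.0]]
ft_force: [0.7, 0.4, -4.4]
grip_width: 0.616
finger_force: 87.9
```

Emit:
carry_out --targets '[[[-0.08, -0.26, 0, 0, 0, 0, 0.4], [-0.08, -0.26, 0, 0, 0, 0, 0.4], [-0.08, -0.26, 0, 0, 0, 0, 0.4], [-0.08, -0.26, 0, 0, 0, 0, 0.4], [-0.08, -0.26, 0, 0, 0, 0, 0.4]]]'

```text
clock: 30.42
position: [539.6, -282.7, 196.6]
tcp_rot: [[-0.972, 0.235, 0.0], [0.235, 0.972, -0.0], [-0.0, -0.0, -1.0]]
ft_force: [1.1, 0.7, -4.6]
grip_width: 0.622
finger_force: 87.9
```

Emit:
carry_out --targets '[[[-0.07, -0.16, 0, 0, 0, 0, 0.4], [0, 0, 0.15, 0, 0, 0, 0.4], [0, 0, 0.2, 0, 0, 0, 0.4], [0, 0, 0.2, 0, 0, 0, 0.4], [0, 0, 0.1, 0, 0, 0, 0.4]]]'

```text
clock: 30.83
position: [542.5, -301.3, 115.8]
tcp_rot: [[-0.972, 0.235, -0.002], [0.235, 0.972, 0.001], [0.003, 0.001, -1.0]]
ft_force: [-0.1, -0.8, -4.1]
grip_width: 0.619
finger_force: 88.8
```

Emit:
carry_out --targets '[[[0, 0, 0, 0, 0, 0, 0.4], [0, 0, 0, 0, 0, 0, 0.4], [0, 0, 0, 0, 0, 0, 0.4], [0, 0, 0, 0, 0, 0, 0.4], [0, 0, 0, 0, 0, 0, 0.4]]]'

```text
clock: 31.25
position: [543.8, -301.8, 119.5]
tcp_rot: [[-0.972, 0.235, 0.001], [0.235, 0.972, -0.001], [-0.001, -0.001, -1.0]]
ft_force: [0.6, -0.4, -3.7]
grip_width: 0.614
finger_force: 88.8
```

```bash
python3 st.py; python3 -c "
from h import *
cv2.imwrite('pics/end.png',cams.get_image('scene'));b=cams.get_image('top');cv2.imwrite('pics/endt.png',b)
a=cv2.imread('pics/end.png');cv2.imwrite('pics/both.png',np.hstack([a[150:384,130:512],cv2.resize(b[150:300,160:420],None,fx=1.56,fy=1.56)[:234]])[:, :800])
"
```

```text
31.25 [ 543.8 -301.8  119.5] F [ 0.61 -0.39 -3.72] Mtool [ 0.002 -0.028  0.038] grip 0.614 88.8 v 0.005
```

View pics/both.png

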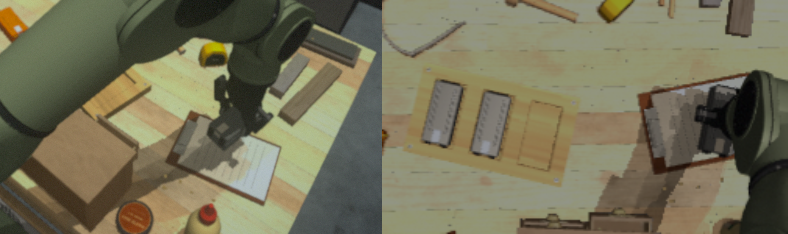

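The picture shows case C held level over the clipboard (scene crop about (230,135)). A and B are seated in the left and middle recesses and the right one is empty. The gauge, tape and glasses are where they were. Handing in.

```bash
python3 -c "
from rig import robot
print(robot.job_done())"
```

```text
the job is handed in; nothing more can be done
None
```

Case C is the rattling one: its wrist moment swung about ±0.07 N m with each stroke, while A and B showed no such swing; C is held level over the middle of the clipboard, A and B are back in their recesses, and the job was handed in at about 31 s, with no verdict shown on hand-in.

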